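Turn over the unread chip carrier and load it in the reader

TASK

Three chip carriers lie on the bench; the one lying face down, its window hidden against the worktop, is still to be read. Turn it over, lay it window up and flat in the nest on the reader's pulled-out stage (either way round), and then push the stage fully home into the reader. Leave the two other carriers and everything else on the bench where they are.

Things in the scene. Friction and masses are not known exactly. Their poses are not given: they have to be found in the camera images.
- carrier_b: grey chip carrier: flat plastic block 60 (x) x 46 (y) x 24 mm (z), plain sides and ends. Top face with a sunk 34 x 24 mm window, 4 mm deep, holding a glass chip; underside plain. Origin: centre of the underside; z points out of the window face. About 60 to 130 g. Starts face down, z pointing down, origin 24 mm above the worktop. Stands steadily on an end or long side when let go.
- carrier_a: grey chip carrier: flat plastic block 60 (x) x 46 (y) x 24 mm (z), plain sides and ends. Top face with a sunk 34 x 24 mm window, 4 mm deep, holding a glass chip; underside plain. Origin: centre of the underside; z points out of the window face. Starts window up: already read, to be left alone.
- carrier_c: grey chip carrier: flat plastic block 60 (x) x 46 (y) x 24 mm (z), plain sides and ends. Top face with a sunk 34 x 24 mm window, 4 mm deep, holding a glass chip; underside plain. Origin: centre of the underside; z points out of the window face. Starts window up: already read, to be left alone.
- reader: low white bench reader, fixed: hood 130 (x) x 150 (y) x 66 mm high, front slot 82 mm wide, slot ceiling 48 mm above the worktop (a seated carrier clears it by 11 mm). Origin: centre of the underside; x points from front (robot side) to back, the way the stage goes in. Front face at x = -65 mm; before it a flat bed 82 mm wide, 4 mm high, out to x = -187 mm.
- stage (a joint): the reader's sliding aluminium stage: 0 m = pulled fully out, 0.115 m = fully in (end stop). It starts within 20 mm of fully out, slides along the reader's x axis and stays where it is left; pushing it takes about 3 to 5 N.
- nest (a point): centre of the nest floor on the stage, 12.5 mm above the worktop, axes as the reader's; 65 mm before the hood when the stage is at 0. Four corner posts 5 mm high leave an opening 65 (x) x 51 mm (y): the carrier's long side goes along x, 2.5 mm spare all round. The middle 37 mm of each side is open for fingers. A seated carrier has its origin here.
- push_face (a point): centre of the robot-side face of the upright lip at the front of the stage (50 mm wide, 8 mm thick, 4.5 to 32.5 mm above the worktop). The point is 22.5 mm above the worktop, 66 mm before the nest centre; push here along the reader's x. Fully in, it is 16 mm before the hood.
- petri: flat round petri dish, 93 mm across, 14 mm high, loose bystander; origin at the centre of its underside
- spatula: thin laboratory spatula, 158 mm long (its y), 14 mm wide, 8 mm high, loose bystander; origin under its middle
- timer: small white countdown timer, 34 x 62 x 40 mm, loose bystander; origin at the centre of its underside
- pen: pen, 133 mm long (its y), 8 mm thick, loose bystander; origin under its middle
There are look-alikes about, which are no part of the job. What is shaped like the carrier_b but green or orange is not meant.

How it is judged:
By the outcome, as a careful person would: the job done as asked, in the order asked, and still so for the second after the job is handed in, with the robot touching nothing.
It also fails if it takes over 72 s, if anything falls off the work surface, if the arm or the gripper's body presses on something with over 40 N, if the wrist force passes 120 N, or if a joint passes its speed limit or range.

ROBOT

A 6-joint arm with a two-finger parallel gripper is mounted at the origin on a cart in front of the work surface, level with it; the furniture and walls round the work are solid. World frame = base frame: x ahead of the robot, y to its left, z up, the work surface at z = 0. Lengths are in m, angles in degrees, forces in N, time in s.
With the tool pointing down it reaches from about 0.3 to 0.75 m from the base axis. Payload 8.5 kg.
Tool frame: the origin (TCP) lies between the finger pads; the fingertips stand 19 mm ahead of it and the grasp point (between the pads) is the TCP; z points along the fingers, y is the line along which they close (so a half turn about z gives the same grasp; the last joint's range is limited). The gripper opens to 85 mm and grips with 20 to 120 N. Pads are 22 mm wide; open, the fingers measure 114 mm over their backs; the gripper's body (76 mm by 85 mm) begins 54 mm behind the grasp point. The pads swing forward as they close: fully open they stand 13 mm farther back than shut.
Start: joints at [-87.107, 21.807, 74.336, -0, 83.858, -12.336], TCP at [0.144, -0.531, 0.22] pointing down, gripper open.
Joint ranges: [-178.18, 178.18], [-50.72, 133.34], [12.68, 142.11], [-81.47, 261.47], [9.98, 163.14], [-165.26, 165.26]. Speed limits (degrees/s): [136.94, 136.94, 180, 180, 180, 180].

INTERFACE

Orientations are given as a 3x3 rotation matrix whose columns are the frame's x, y, z axes.
In Python, from rig import env, optics gives the robot as it stands.
- The arm moves only by the tool arm_command, never from a script. Its argument "commands" is one flat list of numbers, 7 for each row, row after row: the closure, from -1 (fully open) to 1 (shut), so that 0 is half open, then the shift along the tool's x, y, z as a fraction of full scale, then the turn, a rotation vector about the tool's x, y, z as a fraction of full scale. A call has 1 to 12 rows; each row is the pose to reach, as a shift and turn from the pose commanded when the call began, along the tool's axes at that moment; what a row does not reach only later rows make up. Full scale, the value 1, is 500 mm for a shift and 120 degrees for a turn. A row lasts 1/12 s, in which the tool goes at most 41.7 mm and 7.16 degrees, less where a joint would pass 70% of its speed; a pose out of reach is approached as far as the arm can. A call with a number of a shift or a turn outside -1 to 1 is refused whole. A call with a gripper value outside its range is refused whole. The fingers move at their own pace and stop on an object; "newtons" is the grip in N (left out, the last holds). Time passes only in rows, so rows that repeat a pose let the fingers close. It gives the time, the measured TCP pose, the force, the opening and the grip force at its end, in the units of the state.
- env.observe(): the state, without advancing time (a new reading comes with each control period).
- optics.get_image(name): name is "scene" or "top" or "wrist"; returns a dict with "image" (384x512x3 uint8, red, green, blue), "intrinsics" (3x3 intrinsics, pixels), "k1" (the pictures are not rectified: a ray, as slopes to the right and down, at radius r is drawn at 1 + k1 r^2 times it, then the intrinsics apply), "origin" and "orientation" of the camera in the world; the wrist camera has in their place "tool_from_camera" (4x4, takes a point from camera to tool coordinates, whose origin is the TCP and whose axes are the flange's). Camera axes: x right, y down, z forward; pixel columns grow to the right and rows downward; lengths in m; the calibration is good to about 2 mm. A picture is of the moment at which its call begins: read the wrist's pose just before it. There is no depth.
- env.close_job(): hands the job in; it is judged then, once.
The state is a dict: "time_s": time; "q": joint angles; "qvel": joint speeds; "joint_efforts": joint torques, N m; "position": TCP position; "tool_rot": TCP orientation; "ft_force": force on the tool from outside, world axes, zero at the start; "wrist_torque": the same for the moment, N m; "grip_width": finger opening in m; "gripper_force": force on a finger pad.
Only numpy, scipy, OpenCV 4.12 (cv2) and the standard library are available. Lean on these libraries where they do the work, as an engineer would, in place of code of your own. Each camera call takes 0.05 s, during which the arm holds its last target. There are 200 camera calls.

## Working session

There is one attempt and no reset: what is moved stays moved. The work goes in short steps, Python scripts to look and compute and a tool call to move; the robot and the scene stay as the last step left them, time stands still between calls to the robot, and variables do not carry over. Pictures are saved under pics/ and viewed, at most 10 in all, crops included, and the job is handed in when it is done.

Besides the shell and the picture viewer there is one more tool, called after "Emit:" in YAML: its name, and indented under it one key for each argument. arm_command: Moves the arm, as the interface text tells. Shift numbers are shares of 500 mm and turn numbers shares of 120 degrees, none past 1 either way. Its arguments: {"type":"object","properties":{"commands":{"type":"array","items":{"type":"number"}},"newtons":{"type":"number"}},"required":["commands"]}

```bash
mkdir -p pics; python3 - <<'E'
from rig import env, optics
import cv2, pickle
for n in ("scene","top"):
    d=optics.get_image(n); pickle.dump(d,open(f"{n}.pkl","wb"))
    cv2.imwrite(f"pics/{n}0.png",cv2.resize(d["image"][:,:,::-1],(800,600),interpolation=cv2.INTER_CUBIC))
    print(n,d["intrinsics"],d["k1"],d["origin"],d["orientation"])
print(env.observe())
E
```

```text
scene [[433.8413923    0.         253.39251896]
 [  0.         433.8413923  195.46415837]
 [  0.           0.           1.        ]] -0.16748237115878364 [-0.133764    0.68712461  0.78652481] [[-0.72924058 -0.42169622  0.53886962]
 [-0.6842486   0.44542155 -0.57741103]
 [ 0.00346791 -0.78979234 -0.61336452]]
top [[430.51283948   0.         258.60864075]
 [  0.         430.51283948 195.72466812]
 [  0.           0.           1.        ]] 0.0063250837056795925 [ 0.40983283 -0.00634264  1.21760187] [[-0.01908241 -0.99436089  0.10431818]
 [-0.99976862  0.02001335  0.00788454]
 [-0.00992783 -0.10414358 -0.99451272]]
{'time_s': 0.1, 'q': array([-8.71056927e+01,  2.18362727e+01,  7.43789150e+01, -1.77310616e-03,
        8.38596885e+01, -1.23352640e+01]), 'qvel': array([ 0.00566744, -0.16123054, -0.07679665, -0.06033591, -0.0441567 ,
       -0.02207914]), 'joint_efforts': array([ 3.90784931e-03, -4.49227095e+01, -2.31656313e+01, -1.94467957e-04,
        3.64390318e-03,  7.62975134e-06]), 'position': array([ 0.14445768, -0.53039599,  0.21989038]), 'tool_rot': array([[ 9.64880183e-01,  2.62690355e-01, -9.67167824e-05],
       [ 2.62690254e-01, -9.64879335e-01,  1.30361604e-03],
       [ 2.49127336e-04, -1.28323984e-03, -9.99999146e-01]]), 'ft_force': array([ 0.26615923,  0.06339724, -0.52587355]), 'wrist_torque': array([ 0.04985539,  0.00889241, -0.00450584]), 'gripper_force': 0.0, 'grip_width': 0.08563668920420395}
```

View pics/top0.png

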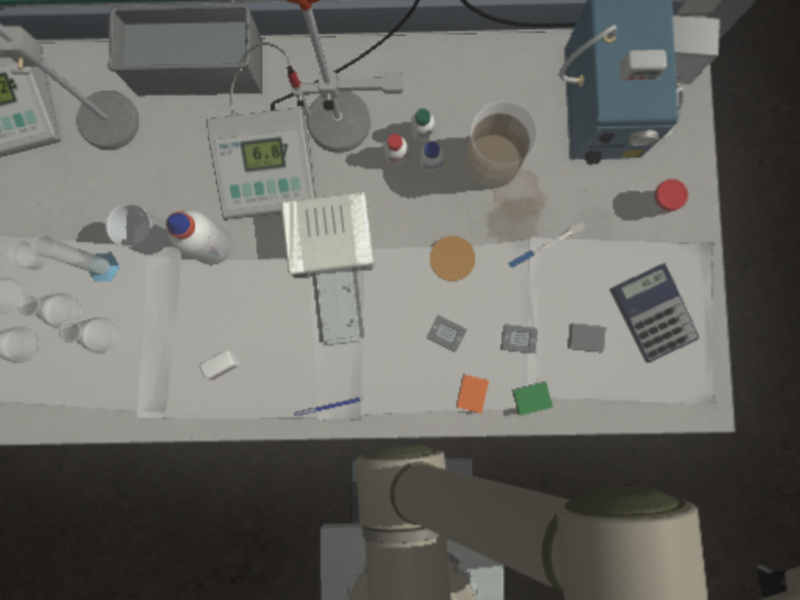

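View pics/scene0.png

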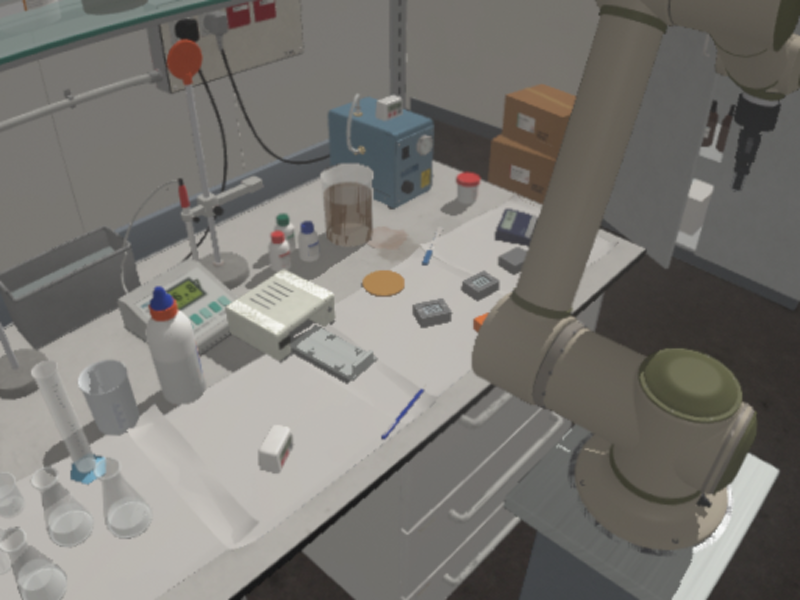

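The top view shows the face-down carrier_b, plain grey, at about (587,338). The windowed carriers are at (446,333) and (519,339), and the stage runs from (337,270) to (340,345). I'll enlarge these next.

```bash
cat > h.py <<'E'
import numpy as np, cv2, pickle
def ray(d,u,v):
    K=d["intrinsics"]; k=d["k1"]
    p=np.array([(u-K[0,2])/K[0,0],(v-K[1,2])/K[1,1]]); s=p.copy()
    for _ in range(20): s=p/(1+k*(s@s))
    return np.array([s[0],s[1],1.0])
def world(d,u,v,z,o=None,R=None):
    o=d["origin"] if o is None else o; R=d["orientation"] if R is None else R
    r=R@ray(d,u,v); return o+r*(z-o[2])/r[2]
def crop(d,u0,v0,u1,v1,f,name):
    c=d["image"][v0:v1,u0:u1,::-1]
    cv2.imwrite(name,cv2.resize(c,None,fx=f,fy=f,interpolation=cv2.INTER_CUBIC))
E
python3 - <<'E'
from h import *
d=pickle.load(open("top.pkl","rb"))
crop(d,180,120,400,260,3.6,"pics/top1.png")
E
```

```text
(no output)
```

View pics/top1.png

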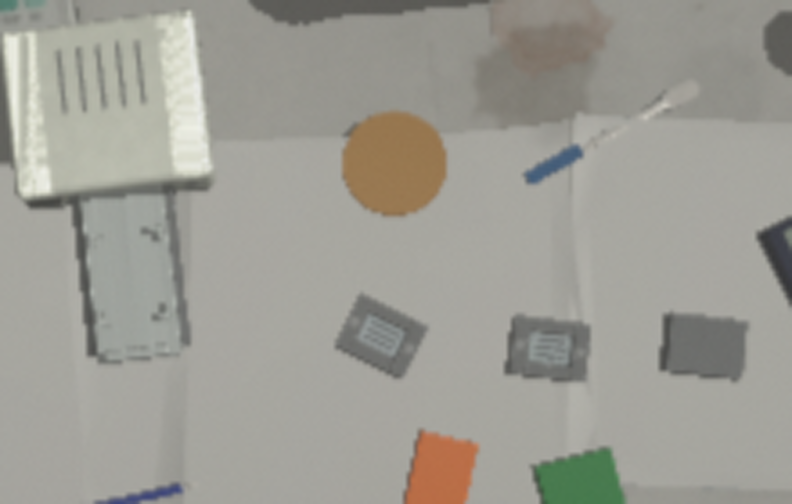

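The enlarged view shows carrier_b's top corners at about (670,313), (748,321), (741,381) and (664,375). The bed edges run (78,200)-(92,357) and (175,192)-(188,345). The hood's top front edge is (22,197)-(212,180).

```bash
python3 - <<'E'
from h import *
d=pickle.load(open("top.pkl","rb"))
W=lambda u,v,z: world(d,180+(u+.5)/3.6-.5,120+(v+.5)/3.6-.5,z)[:2].round(4)
c=np.array([W(*p,.024) for p in [(670,313),(748,321),(741,381),(664,375)]]); print(c,c.mean(0))
e=c[1]-c[0]+c[2]-c[3]; print("long ang",np.degrees(np.arctan2(e[1],e[0])))
for p in [(78,200),(92,357),(175,192),(188,345)]: print("bed",W(*p,.004))
for p in [(5,35),(190,12),(212,180),(22,197)]: print("hood",W(*p,.066))
for p in [(97,360),(182,352)]: print("lip",W(*p,.0325))
print(W(380,335,.024),W(548,348,.024))
E
python3 -c "
from rig import optics
print(optics.get_image('wrist')['tool_from_camera'])"
```

```text
[[ 0.4988 -0.2933]
 [ 0.4914 -0.3528]
 [ 0.4455 -0.3452]
 [ 0.4512 -0.2866]] [ 0.471725 -0.319475]
long ang -96.32954197288886
bed [0.5993 0.1656]
bed [0.4747 0.1552]
bed [0.6041 0.0886]
bed [0.4826 0.0798]
hood [0.7176 0.2117]
hood [0.7324 0.0707]
hood [0.6027 0.0558]
hood [0.5928 0.1989]
lip [0.4708 0.1476]
lip [0.4756 0.0825]
[ 0.4862 -0.0697] [ 0.4737 -0.1986]
[[-2.24783135e-04 -9.48009166e-01 -3.18242944e-01  8.16236953e-02]
 [ 9.99999911e-01 -9.96920473e-05 -4.09354374e-04 -3.69372773e-04]
 [ 3.56345408e-04 -3.18243007e-01  9.48009104e-01 -1.53262377e-01]
 [ 0.00000000e+00  0.00000000e+00  0.00000000e+00  1.00000000e+00]]
```

Emit:
arm_command:
  commands: [-1,0.74,-0.236,0,0,0,-0.571,-1,0.74,-0.236,0,0,0,-0.571,-1,0.74,-0.236,0,0,0,-0.571,-1,0.74,-0.236,0,0,0,-0.571,-1,0.74,-0.236,0,0,0,-0.571,-1,0.74,-0.236,0,0,0,-0.571,-1,0.74,-0.236,0,0,0,-0.571,-1,0.74,-0.236,0,0,0,-0.571,-1,0.74,-0.236,0,0,0,-0.571,-1,0.74,-0.236,0,0,0,-0.571,-1,0.74,-0.236,0,0,0,-0.571,-1,0.74,-0.236,0,0,0,-0.571]

```text
time_s: 1.15
position: [0.4706, -0.3192, 0.22]
tool_rot: [[0.109, 0.994, -0.001], [0.994, -0.109, 0.0], [0.0, -0.001, -1.0]]
ft_force: [-0.8, -0.5, -0.2]
grip_width: 0.0852
gripper_force: 0.0
```

```bash
cat >> h.py <<'E'
def wrist(name=None,f=1.5):
    from rig import env,optics
    s=env.observe(); d=optics.get_image("wrist"); T=np.eye(4); T[:3,:3]=s["tool_rot"]; T[:3,3]=s["position"]
    C=T@np.array(d["tool_from_camera"]); d["origin"]=C[:3,3]; d["orientation"]=C[:3,:3]
    if name:
        pickle.dump(d,open(name+".pkl","wb")); cv2.imwrite(f"pics/{name}.png",cv2.resize(d["image"][:,:,::-1],None,fx=f,fy=f,interpolation=cv2.INTER_CUBIC))
    return s,d
def go(pos,az=None,tilt=None):
    """fractions to reach world pos, and tool with x azimuth az (deg), then turned by tilt about tool y; None keeps rotation"""
    from rig import env
    from scipy.spatial.transform import Rotation as Ro
    s=env.observe(); R=s["tool_rot"]; sh=R.T@(np.array(pos)-s["position"])/.5
    rv=np.zeros(3)
    if az is not None:
        a=np.radians(az); G=np.array([[np.cos(a),np.sin(a),0],[np.sin(a),-np.cos(a),0],[0,0,-1.]])
        G=G@Ro.from_euler('y',tilt or 0,degrees=True).as_matrix()
        rv=Ro.from_matrix(R.T@G).as_rotvec(degrees=True)/120
    print("shift",sh.round(4),"turn",rv.round(4))
E
python3 - <<'E'
from h import *
s,d=wrist("w1")
print(s["position"],s["tool_rot"].round(3),s["q"].round(1),s["time_s"])
E
```

```text
[ 0.47057586 -0.31923768  0.22002176] [[ 0.109  0.994 -0.001]
 [ 0.994 -0.109  0.   ]
 [ 0.    -0.001 -1.   ]] [-46.1  23.7  71.3  -0.   85.  -39.8] 1.15
```

View pics/w1.png

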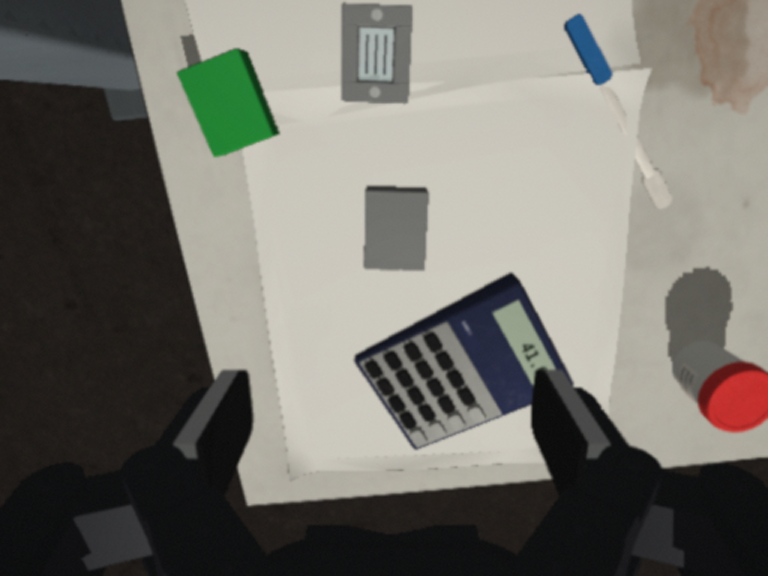

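The wrist view shows carrier_b's plain top face with corners (366,192), (428,190), (425,270) and (364,268). The calculator lies beyond it, and carrier_c and the green block are at the upper left.

```bash
python3 - <<'E'
from h import *
d=pickle.load(open("w1.pkl","rb"))
W=lambda u,v,z: world(d,(u+.5)/1.5-.5,(v+.5)/1.5-.5,z)[:2]
c=np.array([W(*p,.024) for p in [(366,192),(428,190),(425,270),(364,268)]]); print(c.round(4)); m=c.mean(0)
e=c[0]-c[3]+c[1]-c[2]; a=np.degrees(np.arctan2(e[1],e[0])); print(m,a)
print("spat",W(575,20,.008),W(655,200,.008),"calc",W(515,275,.02),W(355,358,.02),"carc",W(342,100,.024),W(411,102,.024))
D=np.array([np.cos(np.radians(a)),np.sin(np.radians(a))])
p=m-D*.003
go([*p,.07],a,35); go([*p,.022],a,35)
E
```

```text
[[ 0.455  -0.2889]
 [ 0.4989 -0.2923]
 [ 0.4915 -0.3515]
 [ 0.4464 -0.345 ]]
[ 0.47295364 -0.31942461] 82.11367268822167
spat [ 0.60861727 -0.19102818] [ 0.66910384 -0.32031782] calc [ 0.55929624 -0.36413417] [ 0.4291576  -0.42073596] carc [ 0.44664237 -0.22573352] [ 0.49267357 -0.23211575]
shift [-0.0044  0.0059  0.3003] turn [-0.0042  0.2916  0.0122]
shift [-0.0044  0.006   0.3963] turn [-0.0042  0.2916  0.0122]
```

Emit:
arm_command:
  commands: [-1,-0.004,0.006,0.3,-0.004,0.292,0.012,-1,-0.004,0.006,0.3,-0.004,0.292,0.012,-1,-0.004,0.006,0.3,-0.004,0.292,0.012,-1,-0.004,0.006,0.3,-0.004,0.292,0.012,-1,-0.004,0.006,0.3,-0.004,0.292,0.012,-1,-0.004,0.006,0.3,-0.004,0.292,0.012,-1,-0.004,0.006,0.36,-0.004,0.292,0.012,-1,-0.004,0.006,0.393,-0.004,0.292,0.012,-1,-0.004,0.006,0.393,-0.004,0.292,0.012,1,-0.004,0.006,0.393,-0.004,0.292,0.012,1,-0.004,0.006,0.393,-0.004,0.292,0.012,1,-0.004,0.006,0.393,-0.004,0.292,0.012]
  newtons: 50

```text
time_s: 2.2
position: [0.4736, -0.3226, 0.0256]
tool_rot: [[0.109, 0.991, 0.079], [0.813, -0.135, 0.566], [0.572, 0.002, -0.82]]
ft_force: [0.7, 0.2, 0.3]
grip_width: 0.0517
gripper_force: 0.0
```

Emit:
arm_command:
  commands: [1,0,0,0,0,0,0,1,0,0,0,0,0,0,1,0,0,0,0,0,0,1,0,0,0,0,0,0]

```text
time_s: 2.53
position: [0.4733, -0.322, 0.0241]
tool_rot: [[0.11, 0.991, 0.078], [0.811, -0.135, 0.569], [0.574, 0.001, -0.819]]
ft_force: [-0.5, -0.7, 0.1]
grip_width: 0.0007
gripper_force: 0.0
```

```bash
python3 - <<'E'
from h import *
from rig import env
s=env.observe(); print(s["q"].round(1),s["ft_force"].round(1),s["grip_width"])
p=s["position"]; 
print("lift"); go([*p[:2],.11])
print("over"); go([.55,-.29,.11],82,-55)
E
```

```text
[-56.7  46.1  72.6  22.2  89.2 -54.8] [-0.5 -0.7  0.1] 0.0006778226755597366
lift
shift [ 9.860e-02  1.000e-04 -1.406e-01] turn [0. 0. 0.]
over
shift [ 0.1673  0.1435 -0.0924] turn [ 7.000e-04 -7.502e-01  2.300e-03]
```

```bash
python3 - <<'E'
from h import *
s,d=wrist("w2",1.4)
E
```

```text
(no output)
```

View pics/w2.png

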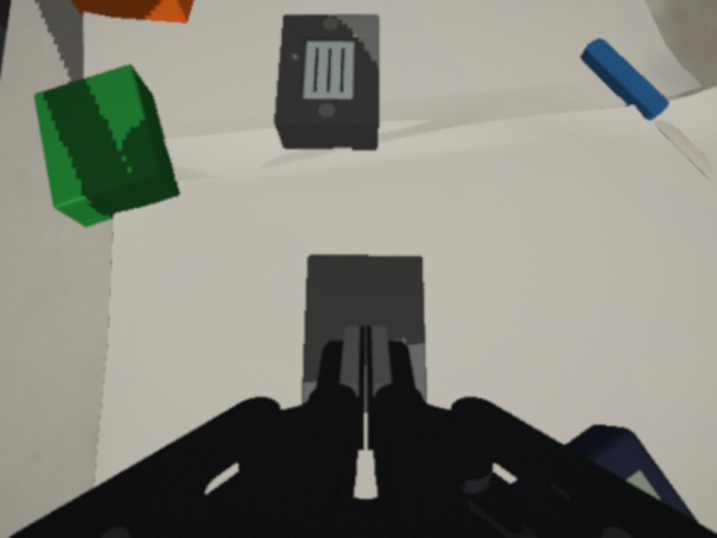

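The fingers closed fully at (365,330). Carrier_b is still there with its far edge at (307,256)-(423,256), so the grasp slipped off. I'll check where the carrier is now.

```bash
python3 - <<'E'
from h import *
d=pickle.load(open("w2.pkl","rb"))
for p in [(307,256),(423,256),(303,395),(426,395)]:
    print(world(d,(p[0]+.5)/1.4-.5,(p[1]+.5)/1.4-.5,.024).round(4))
from rig import env
s=env.observe(); R=s["tool_rot"]
print("tips", s["position"]+R@[0,0,.019], s["position"])
# where tips appear: project
K=d["intrinsics"]
for z in (0,.01,.019):
    q=d["orientation"].T@(s["position"]+R@[0,0,z]-d["origin"]); print(z,(q[:2]/q[2]*K[0,0]+K[:2,2])*1.4)
E
```

```text
[ 0.4546 -0.2882  0.024 ]
[ 0.4998 -0.2943  0.024 ]
[ 0.4479 -0.3402  0.024 ]
[ 0.492  -0.3462  0.024 ]
tips [ 0.47477149 -0.31113487  0.0084896 ] [ 0.4732941  -0.32194058  0.02404769]
0 [365.52661899 335.0192847 ]
0.01 [365.54328038 322.9251984 ]
0.019 [365.55684639 313.07797004]
```

```bash
python3 - <<'E'
from h import *
d=pickle.load(open("w2.pkl","rb")); T=np.array(d["tool_from_camera"]); K=d["intrinsics"]; print(K[0,0],d["k1"],T.round(3).tolist())
def pr(p):
    q=np.linalg.inv(T)@[*p,1]; s=q[:2]/q[2]; s=s*(1+d["k1"]*(s@s)); return s*K[0,0]+K[:2,2]
for x in (-.011,0,.011):
  for z in (-.02,-.01,0,.01,.019): print(x,z,(pr([x,0,z])*1.4).round(),(pr([x,.0425,z])*1.5).round())
E
```

```text
327.00394705810294 -0.03090884810356518 [[-0.001, -0.949, -0.317, 0.082], [1.0, -0.001, -0.002, 0.0], [0.002, -0.317, 0.949, -0.153], [0.0, 0.0, 0.0, 1.0]]
-0.011 -0.02 [366. 392.] [525. 419.]
-0.011 -0.01 [366. 375.] [518. 402.]
-0.011 0 [366. 361.] [511. 386.]
-0.011 0.01 [366. 348.] [505. 372.]
-0.011 0.019 [366. 337.] [500. 361.]
0 -0.02 [366. 364.] [528. 389.]
0 -0.01 [366. 348.] [520. 373.]
0 0 [366. 335.] [513. 359.]
0 0.01 [366. 323.] [507. 346.]
0 0.019 [366. 313.] [502. 335.]
0.011 -0.02 [365. 334.] [532. 358.]
0.011 -0.01 [366. 320.] [523. 343.]
0.011 0 [366. 308.] [516. 330.]
0.011 0.01 [366. 297.] [509. 318.]
0.011 0.019 [366. 288.] [504. 309.]
```

Emit:
arm_command:
  commands: [1,-0.0035,0,0.005,0,0,0,1,-0.0046,0,0.0065,0,0,0]

```text
time_s: 2.75
position: [0.4732, -0.3219, 0.0196]
tool_rot: [[0.11, 0.991, 0.078], [0.811, -0.135, 0.569], [0.574, 0.0, -0.819]]
ft_force: [0.0, -0.3, 4.5]
grip_width: -0.0002
gripper_force: 2.6
```

Emit:
arm_command:
  commands: [1,-0.0023,0,0.0033,0,0,0,1,-0.0023,0,0.0033,0,0,0]

```text
time_s: 2.92
position: [0.4733, -0.3219, 0.0194]
tool_rot: [[0.109, 0.991, 0.078], [0.811, -0.134, 0.57], [0.575, 0.001, -0.818]]
ft_force: [-2.4, 0.3, 12.0]
grip_width: 0.0004
gripper_force: 6.2
```

Emit:
arm_command:
  commands: [1,-0.0023,0,0.0033,0,0,0,1,-0.0023,0,0.0033,0,0,0]

```text
time_s: 3.08
position: [0.4733, -0.3219, 0.0191]
tool_rot: [[0.108, 0.991, 0.079], [0.81, -0.134, 0.57], [0.576, 0.002, -0.818]]
ft_force: [-5.3, 0.3, 25.9]
grip_width: -0.0001
gripper_force: 12.9
```

Emit:
arm_command:
  commands: [1,0,0,-0.05,0,0,0,-1,0,0,-0.13,0,0,0,-1,0,0,-0.13,0,0,0,-1,0,0,-0.13,0,0,0]

```text
time_s: 3.42
position: [0.4684, -0.3604, 0.0701]
tool_rot: [[0.11, 0.991, 0.08], [0.813, -0.136, 0.566], [0.572, 0.003, -0.82]]
ft_force: [0.3, 0.4, -0.3]
grip_width: 0.0356
gripper_force: 0.0
```

```bash
cat > g.py <<'E'
from h import *
from scipy.spatial.transform import Rotation as Ro
from rig import env
def gr(pos,az,tilt):
    "grasp point (32 mm behind reported TCP) to pos"
    s=env.observe(); R=s["tool_rot"]
    a=np.radians(az); G=np.array([[np.cos(a),np.sin(a),0],[np.sin(a),-np.cos(a),0],[0,0,-1.]])@Ro.from_euler('y',tilt,degrees=True).as_matrix()
    p=np.array(pos)+.032*G[:,2]
    print("shift",(R.T@(p-s["position"])/.5).round(4),"turn",(Ro.from_matrix(R.T@G).as_rotvec(degrees=True)/120).round(4))
E
python3 - <<'E'
from g import *
s=env.observe(); print(s["position"],s["position"]-.032*s["tool_rot"][:,2],s["grip_width"])
m=np.array([.4732,-.3194]); D=np.array([np.cos(np.radians(82.1)),np.sin(np.radians(82.1))])
p=m-D*.006
gr([*p,.06],82.1,35); gr([*p,.023],82.1,35)
E
```

```text
[ 0.46836674 -0.36036235  0.07012155] [ 0.4658078  -0.37848074  0.0963737 ] 0.035558432076775455
shift [ 0.0464 -0.0017  0.1209] turn [0.0007 0.001  0.0013]
shift [ 0.0041 -0.0019  0.1816] turn [0.0007 0.001  0.0013]
```

Emit:
arm_command:
  commands: [-1,0.046,-0.002,0.05,0,0,0,-1,0.046,-0.002,0.1,0,0,0,-1,0.046,-0.002,0.12,0,0,0,-1,0.046,-0.002,0.12,0,0,0,-1,0.025,-0.002,0.15,0,0,0,-1,0.004,-0.002,0.182,0,0,0,-1,0.004,-0.002,0.182,0,0,0,1,0.004,-0.002,0.182,0,0,0,1,0.004,-0.002,0.182,0,0,0,1,0.004,-0.002,0.182,0,0,0,1,0.004,-0.002,0.182,0,0,0,1,0.004,-0.002,0.182,0,0,0]
  newtons: 60

```text
time_s: 4.42
position: [0.4749, -0.3063, -0.003]
tool_rot: [[0.109, 0.991, 0.079], [0.813, -0.135, 0.567], [0.573, 0.002, -0.82]]
ft_force: [-0.3, -3.1, 6.4]
grip_width: 0.0447
gripper_force: 62.4
```

```bash
python3 - <<'E'
from g import *
s=env.observe(); print(s["position"]-.032*s["tool_rot"][:,2],s["q"].round(1))
p=s["position"]-.032*s["tool_rot"][:,2]
gr([*p[:2],.1],82.1,35)
gr([.55,-.29,.1],82.1,-55)
E
```

```text
[ 0.47235168 -0.32448726  0.02327566] [-55.8  47.4  75.4  22.7  85.  -55.8]
shift [ 0.0879  0.0003 -0.1258] turn [0.0003 0.0006 0.0016]
shift [ 0.0969  0.1447 -0.1383] turn [ 0.0014 -0.7494  0.001 ]
```

Emit:
arm_command:
  commands: [1,0.044,0,-0.063,0,0,0,1,0.088,0,-0.126,0,0,0,1,0.088,0,-0.126,0,0,0,1,0.097,0.145,-0.138,0.001,-0.75,0.001,1,0.097,0.145,-0.138,0.001,-0.75,0.001,1,0.097,0.145,-0.138,0.001,-0.75,0.001,1,0.097,0.145,-0.138,0.001,-0.75,0.001,1,0.097,0.145,-0.138,0.001,-0.75,0.001,1,0.097,0.145,-0.138,0.001,-0.75,0.001,1,0.097,0.145,-0.138,0.001,-0.75,0.001,1,0.097,0.145,-0.138,0.001,-0.75,0.001,1,0.097,0.145,-0.138,0.001,-0.75,0.001]

```text
time_s: 5.42
position: [0.547, -0.3147, 0.0816]
tool_rot: [[0.118, 0.991, -0.065], [0.86, -0.134, -0.492], [-0.496, 0.002, -0.868]]
ft_force: [0.4, -1.0, -2.0]
grip_width: 0.0447
gripper_force: 62.0
```

```bash
python3 - <<'E'
from g import *
s=env.observe(); print(s["position"]-.032*s["tool_rot"][:,2],s["q"].round(1))
gr([.55,-.29,.1],82.1,-55)
E
```

```text
[ 0.54906999 -0.29899029  0.10937524] [-29.4  35.9  81.  -33.7  56.1  -4.1]
shift [-0.0023 -0.0009  0.0012] turn [ 0.0019 -0.2103  0.0003]
```

Emit:
arm_command:
  commands: [1,-0.002,-0.001,0.001,0.002,-0.21,0,1,-0.002,-0.001,0.001,0.002,-0.21,0,1,-0.002,-0.001,0.001,0.002,-0.21,0,1,-0.002,-0.001,0.001,0.002,-0.21,0,1,-0.002,-0.001,0.001,0.002,-0.21,0]

```text
time_s: 5.83
position: [0.5455, -0.314, 0.0779]
tool_rot: [[0.072, 0.991, -0.116], [0.574, -0.136, -0.807], [-0.816, -0.009, -0.579]]
ft_force: [0.2, 0.3, -2.0]
grip_width: 0.0446
gripper_force: 62.1
```

```bash
python3 - <<'E'
from g import *
s=env.observe(); p=s["position"]-.032*s["tool_rot"][:,2]; print(p,s["q"].round(1),s["tool_rot"].round(3))
gr([*p[:2],.039],82.1,-55)
gr([*p[:2],.036],82.1,-55)
_,d=wrist("w3",1.4)
t=__import__("rig").optics.get_image("scene"); crop(t,250,120,420,250,4,"pics/s3.png")
E
```

```text
[ 0.54916845 -0.28820203  0.09646301] [-21.2  41.9  85.9 -66.6  60.   26.7] [[ 0.072  0.991 -0.116]
 [ 0.574 -0.136 -0.807]
 [-0.816 -0.009 -0.579]]
shift [0.0933 0.0012 0.0665] turn [-0.0018 -0.0029  0.0037]
shift [0.0982 0.0013 0.07  ] turn [-0.0018 -0.0029  0.0037]
```

View pics/s3.png

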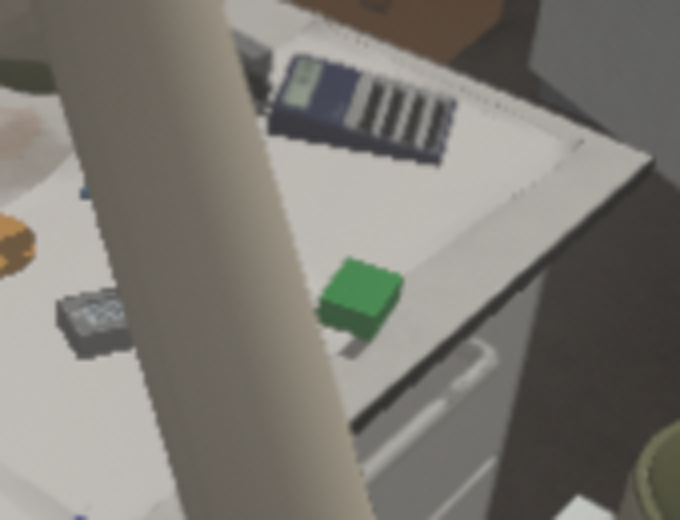

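The arm hides the carrier in this view, so it gives nothing useful. I'll lower it and watch the force.

Emit:
arm_command:
  commands: [1,0.04,0,0.03,0,-0.003,0.003,1,0.08,0.001,0.058,0,-0.003,0.003,1,0.0945,0.001,0.0675,0,-0.003,0.003,1,0.0945,0.001,0.0675,0,-0.003,0.003]

```text
time_s: 6.27
position: [0.5451, -0.3168, 0.021]
tool_rot: [[0.082, 0.99, -0.118], [0.57, -0.144, -0.809], [-0.818, -0.001, -0.576]]
ft_force: [-0.8, 0.2, -1.7]
grip_width: 0.0451
gripper_force: 62.1
```

Emit:
arm_command:
  commands: [1,0.0033,0,0.0023,0,0,0,1,0.0033,0,0.0023,0,0,0,1,0.0033,0,0.0023,0,0,0]

```text
time_s: 6.52
position: [0.5463, -0.3167, 0.0216]
tool_rot: [[0.084, 0.99, -0.115], [0.567, -0.143, -0.811], [-0.819, 0.003, -0.574]]
ft_force: [-0.2, 0.7, -1.2]
grip_width: 0.0446
gripper_force: 62.1
```

```bash
python3 - <<'E'
from g import *
s=env.observe(); p=s["position"]-.032*s["tool_rot"][:,2]; print(p,s["q"].round(1),s["qvel"].round(1))
gr([*p[:2],.036],82.1,-55)
E
```

```text
[ 0.55002243 -0.29070931  0.03992732] [-21.3  47.3  87.  -70.7  57.7  34.7] [ 0.2  0.2  0.3 -0.2 -0.   0.2]
shift [0.0064 0.0001 0.0045] turn [-0.0013 -0.     -0.0027]
```

Emit:
arm_command:
  commands: [1,0.0033,0,0.0023,0,0,0,1,0.0033,0,0.0023,0,0,0]

```text
time_s: 6.68
position: [0.546, -0.3163, 0.0186]
tool_rot: [[0.083, 0.99, -0.116], [0.568, -0.142, -0.811], [-0.819, 0.002, -0.574]]
ft_force: [0.2, 0.3, -1.2]
grip_width: 0.0448
gripper_force: 62.1
```

Emit:
arm_command:
  commands: [1,0.0025,0,0.0017,0,0,0,1,0.0025,0,0.0017,0,0,0,1,0.0025,0,0.0017,0,0,0]

```text
time_s: 6.93
position: [0.5459, -0.3162, 0.0166]
tool_rot: [[0.082, 0.99, -0.116], [0.568, -0.142, -0.811], [-0.819, 0.001, -0.574]]
ft_force: [0.1, -0.3, -1.7]
grip_width: 0.0449
gripper_force: 62.1
```

Emit:
arm_command:
  commands: [1,0.002,0,0.0014,0,0,0,1,0.002,0,0.0014,0,0,0]

```text
time_s: 7.1
position: [0.546, -0.3163, 0.0161]
tool_rot: [[0.083, 0.99, -0.116], [0.567, -0.142, -0.811], [-0.82, 0.001, -0.573]]
ft_force: [-1.1, 3.4, 4.5]
grip_width: 0.0451
gripper_force: 62.5
```

Emit:
arm_command:
  commands: [-1,0,0,0,0,0,0,-1,0,0,0,0,0,0,-1,0,0,0,0,0,0,-1,0,0,0,0,0,0,-1,0,0,-0.08,0,0,0,-1,0,0,-0.16,0,0,0,-1,0,0,-0.24,0,0,0,-1,-0.06,0,-0.32,0,0,0,-1,-0.2,0,-0.36,0,0.3,0,-1,-0.2,0,-0.36,0,0.3,0,-1,-0.2,0,-0.36,0,0.3,0,-1,-0.2,0,-0.36,0,0.3,0]

```text
time_s: 8.1
position: [0.5597, -0.227, 0.2046]
tool_rot: [[0.13, 0.99, -0.056], [0.883, -0.141, -0.447], [-0.45, 0.009, -0.893]]
ft_force: [-0.6, -0.2, -1.4]
grip_width: 0.0855
gripper_force: 0.0
```

```bash
python3 - <<'E'
from g import *
s,d=wrist("w4",1.4); p=s["position"]-.032*s["tool_rot"][:,2]; print(p,s["q"].round(1),s["time_s"],s["tool_rot"].round(3))
E
```

```text
[ 0.56149859 -0.21269925  0.23318697] [-22.1  27.2  73.  -26.9  74.2  -7.8] 8.1 [[ 0.13   0.99  -0.056]
 [ 0.883 -0.141 -0.447]
 [-0.45   0.009 -0.893]]
```

View pics/w4.png

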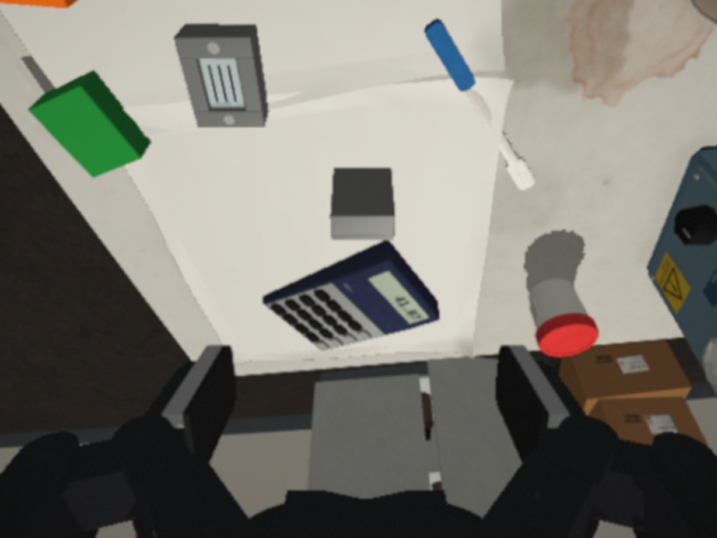

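Carrier_b stands on its end. Its light top end face is at (331,211), (393,209), (393,239) and (332,240), and the dark underside faces +y.

```bash
python3 - <<'E'
from g import *
d=pickle.load(open("w4.pkl","rb"))
c=np.array([world(d,(u+.5)/1.4-.5,(v+.5)/1.4-.5,.06)[:2] for u,v in [(331,211),(393,209),(393,239),(332,240)]]); m=c.mean(0); print(c.round(4),m)
e=c[1]-c[0]+c[2]-c[3]; a=np.degrees(np.arctan2(e[1],e[0]))+90; print(a)
a=82.1 if abs(a-82.1)<4 else a
D=np.array([np.cos(np.radians(a)),np.sin(np.radians(a))])
# underside faces +D; G 19 mm from underside => centre + D*(12-19)mm
p=m-D*.007
gr([*p,.13],a,35); gr([*p,.038],a,35)
E
```

```text
[[ 0.5289 -0.2819]
 [ 0.5713 -0.2864]
 [ 0.5686 -0.3143]
 [ 0.5244 -0.3088]] [ 0.54828908 -0.29784417]
83.38681430404094
shift [-0.0146 -0.0048  0.2328] turn [ 0.0052  0.5113 -0.0032]
shift [ 0.0671 -0.0066  0.3976] turn [ 0.0052  0.5113 -0.0032]
```

Emit:
arm_command:
  commands: [-1,-0.015,-0.005,0.1,0.005,0.511,-0.003,-1,-0.015,-0.005,0.1,0.005,0.511,-0.003,-1,-0.015,-0.005,0.1,0.005,0.511,-0.003,-1,-0.015,-0.005,0.1,0.005,0.511,-0.003,-1,-0.015,-0.005,0.1,0.005,0.511,-0.003,-1,-0.015,-0.005,0.15,0.005,0.511,-0.003,-1,-0.015,-0.005,0.233,0.005,0.511,-0.003,-1,-0.015,-0.005,0.233,0.005,0.511,-0.003,-1,-0.015,-0.005,0.233,0.005,0.511,-0.003,-1,-0.015,-0.005,0.233,0.005,0.511,-0.003,-1,-0.015,-0.005,0.233,0.005,0.511,-0.003]

```text
time_s: 9.07
position: [0.5472, -0.286, 0.0989]
tool_rot: [[0.12, 0.99, 0.067], [0.818, -0.137, 0.558], [0.562, -0.012, -0.827]]
ft_force: [0.4, 0.3, -0.1]
grip_width: 0.0853
gripper_force: 0.0
```

```bash
python3 - <<'E'
from g import *
s=env.observe(); print(s["q"].round(1)); a=82.1
p=np.array([.5483,-.2978])-.007*np.array([np.cos(np.radians(a)),np.sin(np.radians(a))])
gr([*p,.08],a,35); gr([*p,.038],a,35)
E
```

```text
[-49.3  43.4  63.3  24.7  97.2 -43.4]
shift [-0.051   0.0066  0.0744] turn [-0.0048  0.0066 -0.0032]
shift [-0.0983  0.0076  0.1439] turn [-0.0048  0.0066 -0.0032]
```

Emit:
arm_command:
  commands: [-1,-0.05,0.007,0.074,-0.005,0.007,-0.003,-1,-0.05,0.007,0.074,-0.005,0.007,-0.003,-1,-0.098,0.007,0.144,-0.005,0.007,-0.003,-1,-0.098,0.007,0.144,-0.005,0.007,-0.003,-1,-0.098,0.007,0.144,-0.005,0.007,-0.003,1,-0.098,0.007,0.144,-0.005,0.007,-0.003,1,-0.098,0.007,0.144,-0.005,0.007,-0.003,1,-0.098,0.007,0.144,-0.005,0.007,-0.003,1,-0.098,0.007,0.144,-0.005,0.007,-0.003,1,-0.098,0.007,0.144,-0.005,0.007,-0.003]
  newtons: 60

```text
time_s: 9.9
position: [0.5508, -0.2866, 0.015]
tool_rot: [[0.109, 0.991, 0.083], [0.811, -0.137, 0.569], [0.575, 0.005, -0.818]]
ft_force: [-0.7, -1.0, 6.7]
grip_width: 0.0453
gripper_force: 61.8
```

```bash
python3 - <<'E'
from g import *
s=env.observe(); p=s["position"]-.032*s["tool_rot"][:,2];print(p,s["q"].round(1))
gr([*p[:2],.11],82.1,35)
gr([*p[:2],.11],82.1,-55)
E
```

```text
[ 0.54817725 -0.30477024  0.04122202] [-49.6  49.2  66.7  25.6  89.  -48. ]
shift [ 0.079   0.0005 -0.1126] turn [ 0.0021 -0.0006  0.0016]
shift [ 0.015   0.0005 -0.1767] turn [ 2.900e-03 -7.506e-01 -4.000e-04]
```

Emit:
arm_command:
  commands: [1,0.04,0,-0.056,0,0,0,1,0.079,0,-0.113,0,0,0,1,0.079,0,-0.113,0,0,0,1,0.015,0,-0.177,0.003,-0.75,0,1,0.015,0,-0.177,0.003,-0.75,0,1,0.015,0,-0.177,0.003,-0.75,0,1,0.015,0,-0.177,0.003,-0.75,0,1,0.015,0,-0.177,0.003,-0.75,0,1,0.015,0,-0.177,0.003,-0.75,0,1,0.015,0,-0.177,0.003,-0.75,0,1,0.015,0,-0.177,0.003,-0.75,0,1,0.015,0,-0.177,0.003,-0.75,0]

```text
time_s: 10.9
position: [0.5447, -0.3303, 0.0919]
tool_rot: [[0.119, 0.991, -0.064], [0.86, -0.136, -0.491], [-0.495, 0.003, -0.869]]
ft_force: [0.1, -0.7, -1.6]
grip_width: 0.0454
gripper_force: 61.7
```

```bash
python3 - <<'E'
from g import *
s=env.observe(); p=s["position"]-.032*s["tool_rot"][:,2];print(p,s["q"].round(1))
gr([.548,-.29,.08],82.1,-55)
gr([.548,-.29,.026],82.1,-55)
E
```

```text
[ 0.54677354 -0.3145494   0.11968686] [-30.8  35.4  79.9 -32.9  56.7  -6.5]
shift [ 0.0545 -0.0047  0.0385] turn [ 0.0018 -0.2109 -0.0004]
shift [ 0.108  -0.0051  0.1324] turn [ 0.0018 -0.2109 -0.0004]
```

Emit:
arm_command:
  commands: [1,0.054,-0.005,0.038,0.002,-0.21,0,1,0.054,-0.005,0.038,0.002,-0.21,0,1,0.054,-0.005,0.038,0.002,-0.21,0,1,0.054,-0.005,0.038,0.002,-0.21,0,1,0.08,-0.005,0.085,0.002,-0.21,0,1,0.108,-0.005,0.132,0.002,-0.21,0,1,0.108,-0.005,0.132,0.002,-0.21,0,1,0.108,-0.005,0.132,0.002,-0.21,0,1,0.108,-0.005,0.132,0.002,-0.21,0]

```text
time_s: 11.65
position: [0.544, -0.3159, 0.0076]
tool_rot: [[0.08, 0.99, -0.115], [0.574, -0.14, -0.807], [-0.815, -0.002, -0.58]]
ft_force: [0.1, -0.3, -0.0]
grip_width: 0.0455
gripper_force: 61.7
```

```bash
python3 - <<'E'
from g import *
s=env.observe(); p=s["position"]-.032*s["tool_rot"][:,2];print(p,s["q"].round(1))
gr([*p[:2],p[2]-.002],82.1,-55)
E
```

```text
[ 0.54767173 -0.29010057  0.02616898] [-21.4  48.4  87.6 -71.3  56.8  35.9]
shift [0.0028 0.0002 0.0023] turn [-0.0016 -0.0037  0.    ]
```

Emit:
arm_command:
  commands: [1,0.0033,0,0.0023,0,0,0,1,0.0033,0,0.0023,0,0,0,1,0.0033,0,0.0023,0,0,0]

```text
time_s: 11.9
position: [0.5436, -0.3156, 0.0049]
tool_rot: [[0.079, 0.99, -0.115], [0.575, -0.14, -0.806], [-0.814, -0.003, -0.58]]
ft_force: [-0.3, 1.0, -1.0]
grip_width: 0.0455
gripper_force: 61.7
```

Emit:
arm_command:
  commands: [1,0.0033,0,0.0023,0,0,0,1,0.0033,0,0.0023,0,0,0,1,0.0033,0,0.0023,0,0,0]

```text
time_s: 12.15
position: [0.5434, -0.3154, 0.0018]
tool_rot: [[0.078, 0.99, -0.116], [0.575, -0.14, -0.806], [-0.814, -0.004, -0.581]]
ft_force: [-0.4, 0.2, -1.6]
grip_width: 0.0452
gripper_force: 61.7
```

Emit:
arm_command:
  commands: [1,0.0025,0,0.0017,0,0,0,1,0.0025,0,0.0017,0,0,0,1,0.0025,0,0.0017,0,0,0]

```text
time_s: 12.4
position: [0.5433, -0.3153, 0.0001]
tool_rot: [[0.078, 0.99, -0.116], [0.575, -0.14, -0.806], [-0.814, -0.004, -0.581]]
ft_force: [-0.3, 0.8, -1.5]
grip_width: 0.0453
gripper_force: 61.7
```

Emit:
arm_command:
  commands: [1,0.0016,0,0.0012,0,0,0,1,0.0016,0,0.0012,0,0,0,1,0.0016,0,0.0012,0,0,0]

```text
time_s: 12.65
position: [0.5434, -0.3154, -0.0004]
tool_rot: [[0.078, 0.99, -0.116], [0.575, -0.14, -0.806], [-0.815, -0.004, -0.58]]
ft_force: [-0.5, 0.9, 2.2]
grip_width: 0.0451
gripper_force: 64.1
```

Contact. Release and retract, then turn upright above it for a look.

Emit:
arm_command:
  commands: [-1,0,0,0,0,0,0,-1,0,0,0,0,0,0,-1,0,0,0,0,0,0,-1,0,0,0,0,0,0,-1,0,0,-0.08,0,0,0,-1,0,0,-0.16,0,0,0,-1,0,0,-0.24,0,0,0,-1,-0.06,0,-0.3,0,0.1,0,-1,-0.2,0,-0.3,0,0.46,0,-1,-0.2,0,-0.3,0,0.46,0,-1,-0.2,0,-0.3,0,0.46,0,-1,-0.2,0,-0.3,0,0.46,0]

```text
time_s: 13.65
position: [0.5539, -0.2526, 0.1713]
tool_rot: [[0.132, 0.99, -0.047], [0.93, -0.14, -0.34], [-0.343, 0.001, -0.939]]
ft_force: [0.5, -0.0, -0.9]
grip_width: 0.0855
gripper_force: 0.0
```

Emit:
arm_command:
  commands: [-1,0,0,0,0,0.2,0,-1,0,0,0,0,0.2,0,-1,0,0,0,0,0.2,0,-1,0,0,0,0,0.2,0]

```text
time_s: 13.98
position: [0.5527, -0.2541, 0.1682]
tool_rot: [[0.144, 0.99, 0.006], [0.987, -0.144, 0.07], [0.07, -0.004, -0.998]]
ft_force: [-1.2, -0.9, -1.4]
grip_width: 0.0855
gripper_force: 0.0
```

```bash
python3 - <<'E'
from g import *
s,d=wrist("w5",1.4); p=s["position"]-.032*s["tool_rot"][:,2]; print(p,s["q"].round(1),s["time_s"],s["tool_rot"].round(3))
E
```

```text
[ 0.55252165 -0.25637302  0.20014065] [-37.3  30.6  68.4   3.4  83.2 -29.5] 13.9833 [[ 0.144  0.99   0.006]
 [ 0.987 -0.144  0.07 ]
 [ 0.07  -0.004 -0.998]]
```

View pics/w5.png

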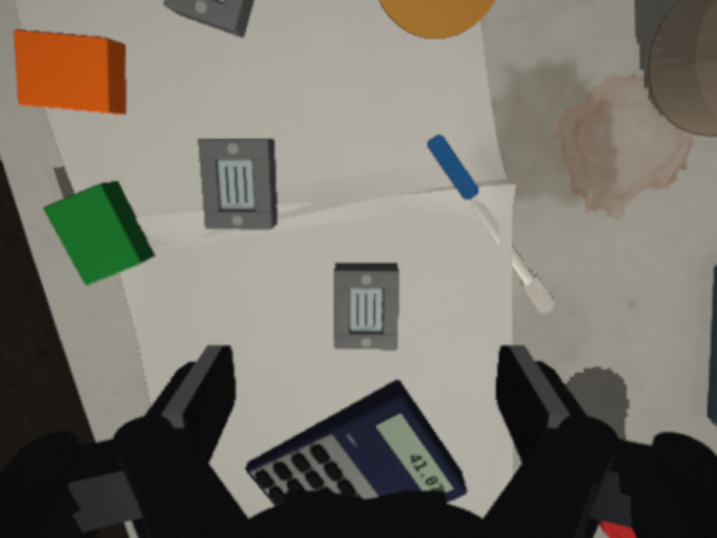

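Carrier_b now lies flat, window up, with top corners (334,271), (399,271), (398,349) and (334,349). The other carriers are untouched.

```bash
python3 - <<'E'
from g import *
d=pickle.load(open("w5.pkl","rb"))
c=np.array([world(d,(u+.5)/1.4-.5,(v+.5)/1.4-.5,.024)[:2] for u,v in [(334,271),(399,271),(398,349),(334,349)]]); m=c.mean(0); print(c.round(4),m)
e=c[0]-c[3]+c[1]-c[2]; a=np.degrees(np.arctan2(e[1],e[0])); print(a)
gr([*m,.06],a,0); gr([*m,.021],a,0)
E
```

```text
[[ 0.5279 -0.2673]
 [ 0.5722 -0.2737]
 [ 0.5641 -0.3316]
 [ 0.5184 -0.3251]] [ 0.5456441 -0.2994179]
81.40752703121346
shift [-0.1098  0.0012  0.2722] turn [-0.0028 -0.0331  0.0021]
shift [-0.1152  0.0017  0.35  ] turn [-0.0028 -0.0331  0.0021]
```

Emit:
arm_command:
  commands: [-1,-0.11,0.001,0.08,-0.003,-0.033,0.002,-1,-0.11,0.001,0.16,-0.003,-0.033,0.002,-1,-0.11,0.001,0.24,-0.003,-0.033,0.002,-1,-0.11,0.001,0.272,-0.003,-0.033,0.002,-1,-0.115,0.002,0.32,-0.003,-0.033,0.002,-1,-0.115,0.002,0.35,-0.003,-0.033,0.002,-1,-0.115,0.002,0.35,-0.003,-0.033,0.002,1,-0.115,0.002,0.35,-0.003,-0.033,0.002,1,-0.115,0.002,0.35,-0.003,-0.033,0.002,1,-0.115,0.002,0.35,-0.003,-0.033,0.002,1,-0.115,0.002,0.35,-0.003,-0.033,0.002,1,-0.115,0.002,0.35,-0.003,-0.033,0.002]
  newtons: 50

```text
time_s: 15.03
position: [0.5472, -0.2981, -0.0088]
tool_rot: [[0.145, 0.989, 0.002], [0.989, -0.145, -0.007], [-0.006, 0.003, -1.0]]
ft_force: [-0.5, 0.7, 6.1]
grip_width: 0.0449
gripper_force: 52.6
```

```bash
python3 - <<'E'
from g import *
s=env.observe(); p=s["position"]-.032*s["tool_rot"][:,2];print(p,s["q"].round(1))
gr([*p[:2],.2],81.4,0)
gr([.45,.115,.2],5,0)
E
```

```text
[ 0.54710899 -0.29789724  0.02315866] [-39.4  42.3  78.4  -0.3  59.  -30.8]
shift [-0.0018  0.0008 -0.3537] turn [0.0013 0.003  0.002 ]
shift [ 0.7869 -0.3115 -0.3596] turn [0.0031 0.0017 0.6386]
```

Emit:
arm_command:
  commands: [1,0,0,-0.08,0,0,0,1,0,0,-0.16,0,0,0,1,0,0,-0.24,0,0,0,1,0.1,-0.04,-0.32,0,0,0.1,1,0.787,-0.311,-0.36,0.003,0.002,0.639,1,0.787,-0.311,-0.36,0.003,0.002,0.639,1,0.787,-0.311,-0.36,0.003,0.002,0.639,1,0.787,-0.311,-0.36,0.003,0.002,0.639,1,0.787,-0.311,-0.36,0.003,0.002,0.639,1,0.787,-0.311,-0.36,0.003,0.002,0.639,1,0.787,-0.311,-0.36,0.003,0.002,0.639,1,0.787,-0.311,-0.36,0.003,0.002,0.639]

```text
time_s: 16.03
position: [0.466, 0.0464, 0.1622]
tool_rot: [[0.943, 0.332, -0.001], [0.332, -0.943, 0.0], [-0.001, -0.001, -1.0]]
ft_force: [0.6, 0.5, -0.6]
grip_width: 0.0451
gripper_force: 52.1
```

```bash
python3 - <<'E'
from g import *
s=env.observe(); p=s["position"]-.032*s["tool_rot"][:,2];print(p,s["q"].round(1))
gr([.45,.115,.2],5,0)
E
```

```text
[0.46604716 0.04638982 0.19417385] [-8.9 17.  92.4  0.  70.7 61.7]
shift [ 0.0154 -0.14   -0.0116] turn [-0.0003  0.0004  0.12  ]
```

Emit:
arm_command:
  commands: [1,0.015,-0.14,-0.012,0,0,0.12,1,0.015,-0.14,-0.012,0,0,0.12,1,0.015,-0.14,-0.012,0,0,0.12,1,0.015,-0.14,-0.012,0,0,0.12]

```text
time_s: 16.37
position: [0.4497, 0.1146, 0.1682]
tool_rot: [[0.995, 0.095, -0.001], [0.095, -0.995, 0.001], [-0.001, -0.001, -1.0]]
ft_force: [0.9, 0.1, -2.0]
grip_width: 0.045
gripper_force: 52.1
```

```bash
python3 - <<'E'
from g import *
s,d=wrist("w6",1.55); p=s["position"]-.032*s["tool_rot"][:,2]; print(p,s["q"].round(1),s["time_s"],s["tool_rot"].round(3))
E
```

```text
[0.44975484 0.11460683 0.20017806] [-0.4 16.2 92.4  0.  71.5 84.1] 16.3667 [[ 0.995  0.095 -0.001]
 [ 0.095 -0.995  0.001]
 [-0.001 -0.001 -1.   ]]
```

View pics/w6.png

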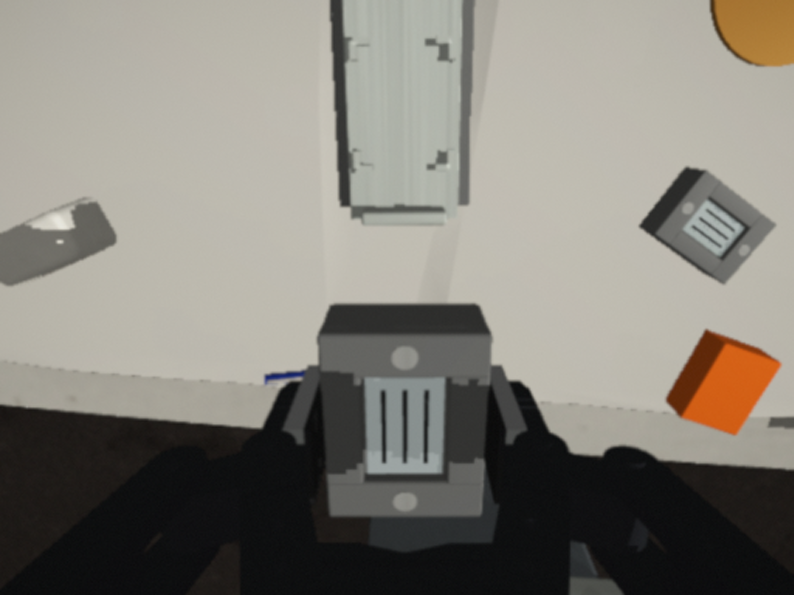

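The posts show at about (352,50), (440,48), (358,160) and (441,160), and the lip front top edge runs (362,222)-(443,223). I'll spend my last view on an enlarged crop of the stage.

```bash
python3 - <<'E'
from g import *
d=pickle.load(open("w6.pkl","rb")); crop(d,200,0,320,150,4,"pics/w6c.png")
E
```

```text
(no output)
```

View pics/w6c.png

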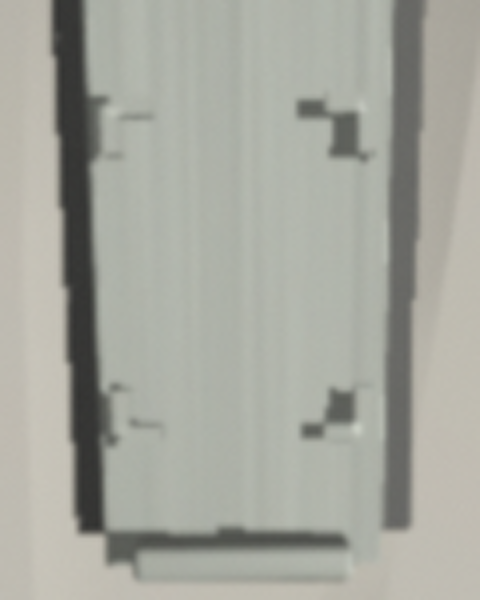

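The enlarged view shows the stage edges running left (85,0)-(105,530) and right (393,0)-(380,530). The rear posts' leg ends are at v≈157, the front posts' at v≈385, and the lip's top front edge is at v≈578, u 137-350.

```bash
python3 - <<'E'
from g import *
d=pickle.load(open("w6.pkl","rb"))
W=lambda u,v,z: world(d,200+(u+.5)/4-.5,(v+.5)/4-.5,z)[:2]
A=W(85,0,.0125);B=W(105,530,.0125);C=W(393,0,.0125);E=W(380,530,.0125)
print("stage",A,B,C,E); f=lambda p,q:np.degrees(np.arctan2(*(p-q)[::-1]))
print("yaw",f(A,B),f(C,E))
A=W(55,10,.004);B=W(80,530,.004);C=W(425,10,.004);E=W(410,530,.004);print("bed",A,B,C,E,f(A,B),f(C,E), f((A+C)/2,(B+E)/2))
print("lip",W(137,578,.0325),W(350,578,.0325), "back",W(135,550,.0325))
for z in (.0125,.0175): print("posts",[W(u,v,z).round(4) for u,v in ((108,157),(365,157),(112,385),(365,385))],[W(u,v,z).round(4) for u,v in ((100,100),(355,100),(110,440),(355,437))])
V=lambda u,v: world(d,(u+.5)/1.55-.5,(v+.5)/1.55-.5,.201)[:2]
c=np.array([V(320,340),V(490,338),V(481,516),V(330,516)]);print("carrier",c.round(4),c.mean(0))
s=env.observe();print(s["position"])
E
```

```text
stage [0.58802618 0.16221396] [0.47603101 0.15086397] [0.59418603 0.09743378] [0.48221718 0.08604681]
yaw 5.7867999979814115 5.806880032678498
bed [0.5870412  0.16968813] [0.47394697 0.1576999 ] [0.59466316 0.08955713] [0.48157724 0.07776779] 6.050877870593814 5.951650646642685 6.001270597474089
lip [0.46949707 0.14123351] [0.47403105 0.09374388] back [0.47576129 0.14211565]
posts [array([0.5577, 0.1554]), array([0.563 , 0.0996]), array([0.5095, 0.1513]), array([0.515 , 0.0937])] [array([0.5689, 0.1578]), array([0.5741, 0.1031]), array([0.497, 0.151]), array([0.5031, 0.0946])]
posts [array([0.5572, 0.1548]), array([0.5624, 0.1   ]), array([0.5098, 0.1509]), array([0.5152, 0.0942])] [array([0.5683, 0.1573]), array([0.5734, 0.1034]), array([0.4976, 0.1506]), array([0.5036, 0.095 ])]
carrier [[0.4737 0.1394]
 [0.4785 0.0954]
 [0.4206 0.0893]
 [0.4163 0.1342]] [0.44727268 0.11459382]
[0.4501633  0.11355785 0.16796966]
```

```bash
python3 - <<'E'
from g import *
from scipy.optimize import least_squares
d=pickle.load(open("w6.pkl","rb")); T=np.linalg.inv(np.array(d["tool_from_camera"])); K=d["intrinsics"]
def pr(P):
    q=(T[:3,:3]@P.T).T+T[:3,3]; s=q[:,:2]/q[:,2:]; s=s*(1+d["k1"]*(s**2).sum(1,keepdims=True)); return s*K[0,0]+K[:2,2]
# tool frame: top face towards -z
M=np.array([[30,-23,0],[30,23,0],[-30,23,0],[-30,-23,0],[30,-23,24],[30,23,24]])/1000
px=(np.array([(320,340),(490,338),(481,516),(330,516),(332,305),(480,305)])+.5)/1.55-.5
for pitch in (0,1):
    f=lambda v:(pr(Ro.from_euler('zy',[v[3],v[4]*pitch]).apply(M)+v[:3])-px).ravel()
    r=least_squares(f,[0,0,-.04,0,0]); print(r.x.round(4),np.degrees(r.x[3:]),r.fun.round(1))
E
```

```text
[-0.0049 -0.0001 -0.0291 -0.002   0.    ] [-0.11580195  0.        ] [-0.3 -1.2  0.8 -0.1 -0.3  0.   0.6  0.2 -0.2  0.8 -0.8  0.6]
[-0.0048 -0.0001 -0.0294 -0.002   0.0111] [-0.11650399  0.63479951] [-0.5 -0.8  1.1  0.3 -0.3 -0.2  0.6 -0.  -0.4  0.5 -0.6  0.3]
```

```bash
python3 - <<'E'
from g import *
gr([.539,.1248,.1],5.9,0); gr([.539,.1248,.053],5.9,0)
E
```

```text
shift [ 0.1792 -0.0053  0.1998] turn [-0.0002  0.0005 -0.0034]
shift [ 0.1793 -0.0053  0.2938] turn [-0.0002  0.0005 -0.0034]
```

Emit:
arm_command:
  commands: [1,0.08,-0.002,0,0,0,-0.003,1,0.16,-0.005,0,0,0,-0.003,1,0.179,-0.005,0.06,0,0,-0.003,1,0.179,-0.005,0.12,0,0,-0.003,1,0.179,-0.005,0.18,0,0,-0.003,1,0.179,-0.005,0.25,0,0,-0.003,1,0.179,-0.005,0.294,0,0,-0.003,1,0.179,-0.005,0.294,0,0,-0.003,1,0.179,-0.005,0.294,0,0,-0.003,1,0.179,-0.005,0.294,0,0,-0.003]

```text
time_s: 17.25
position: [0.5401, 0.1234, 0.0218]
tool_rot: [[0.995, 0.099, 0.0], [0.099, -0.995, 0.001], [0.0, -0.001, -1.0]]
ft_force: [0.4, 0.1, -1.7]
grip_width: 0.0451
gripper_force: 52.0
```

```bash
python3 - <<'E'
from g import *
s=env.observe(); print(s["position"],s["ft_force"],s["tool_rot"].round(4)[:2,0])
gr([.539,.1248,.045],5.9,0)
E
```

```text
[0.54005975 0.12339593 0.02175974] [ 0.37007691  0.10943871 -1.72346906] [0.9951 0.0989]
shift [-0.0018 -0.003   0.0175] turn [-0.0003 -0.0002 -0.0019]
```

Emit:
arm_command:
  commands: [1,-0.002,-0.003,0,0,0,-0.002,1,-0.002,-0.003,0.009,0,0,-0.002,1,-0.002,-0.003,0.0175,0,0,-0.002,1,-0.002,-0.003,0.0175,0,0,-0.002,1,-0.002,-0.003,0.0175,0,0,-0.002]

```text
time_s: 17.67
position: [0.5376, 0.1254, 0.0114]
tool_rot: [[0.995, 0.104, -0.002], [0.104, -0.995, 0.001], [-0.002, -0.001, -1.0]]
ft_force: [-0.1, -0.4, -0.7]
grip_width: 0.0449
gripper_force: 52.1
```

Emit:
arm_command:
  commands: [1,0,0,0.006,0,0,0,1,0,0,0.006,0,0,0,1,0,0,0.006,0,0,0]

```text
time_s: 17.92
position: [0.5376, 0.1254, 0.0083]
tool_rot: [[0.995, 0.103, -0.002], [0.103, -0.995, 0.001], [-0.002, -0.001, -1.0]]
ft_force: [-0.4, 0.5, -0.8]
grip_width: 0.045
gripper_force: 52.1
```

Emit:
arm_command:
  commands: [1,0,0,0.004,0,0,0,1,0,0,0.004,0,0,0,1,0,0,0.004,0,0,0]

```text
time_s: 18.17
position: [0.5377, 0.1254, 0.0064]
tool_rot: [[0.995, 0.103, -0.002], [0.103, -0.995, 0.001], [-0.002, -0.001, -1.0]]
ft_force: [0.6, -0.5, -2.0]
grip_width: 0.0451
gripper_force: 52.1
```

Emit:
arm_command:
  commands: [1,0,0,0.004,0,0,0,1,0,0,0.004,0,0,0,1,0,0,0.004,0,0,0]

```text
time_s: 18.42
position: [0.5376, 0.1254, 0.0044]
tool_rot: [[0.995, 0.103, -0.002], [0.103, -0.995, 0.001], [-0.002, -0.001, -1.0]]
ft_force: [0.2, -0.6, -0.8]
grip_width: 0.045
gripper_force: 52.1
```

Emit:
arm_command:
  commands: [1,0,0,0.003,0,0,0,1,0,0,0.003,0,0,0,1,0,0,0.003,0,0,0]

```text
time_s: 18.67
position: [0.5382, 0.1255, 0.0037]
tool_rot: [[0.995, 0.103, -0.001], [0.103, -0.995, 0.001], [-0.0, -0.001, -1.0]]
ft_force: [-0.8, 0.6, 5.0]
grip_width: 0.0452
gripper_force: 52.8
```

Emit:
arm_command:
  commands: [-1,0,0,-0.002,0,0,0,-1,0,0,-0.002,0,0,0,-1,0,0,-0.002,0,0,0,-1,0,0,-0.002,0,0,0,-1,0,0,-0.05,0,0,0,-1,0,0,-0.12,0,0,0,-1,0,0,-0.2,0,0,0,1,-0.1,0,-0.25,0,0,0,1,-0.18,0,-0.25,0,0,0,1,-0.2,0,-0.25,0,0,0,1,-0.2,0,-0.25,0,0,0,1,-0.2,0,-0.25,0,0,0]

```text
time_s: 19.67
position: [0.4381, 0.115, 0.1287]
tool_rot: [[0.995, 0.103, -0.001], [0.103, -0.995, 0.001], [-0.001, -0.001, -1.0]]
ft_force: [0.1, 0.4, -0.4]
grip_width: 0.025
gripper_force: 0.0
```

```bash
python3 - <<'E'
from g import *
s,d=wrist("w7",1.5); print(s["position"],s["time_s"],s["grip_width"],s["q"].round(1))
# predicted corners of seated carrier vs edges in image: nest area darkness
im=cv2.cvtColor(d["image"],cv2.COLOR_RGB2HSV); g=cv2.cvtColor(d["image"],cv2.COLOR_RGB2GRAY)
K=d["intrinsics"]
def pj(P):
    q=d["orientation"].T@(np.array(P)-d["origin"]); return q[:2]/q[2]*K[0,0]+K[:2,2]
c=pj([.5365,.1245,.0365]).round().astype(int); print(c)
m=((g<125)&(im[:,:,1]<60)).astype(np.uint8); x0,y0=c-45; x1,y1=c+45
x0=max(x0,0);y0=max(y0,0)
for r in g[y0:y1:4,x0:x1:3]: print(" ".join("%3d"%v for v in r))
gr([.442,.1144,.06],5.9,0); gr([.442,.1144,.034],5.9,0)
E
```

```text
[0.43812216 0.115001   0.12869525] 19.6667 0.025000342137534545 [-0.3 17.9 97.6  0.  64.6 83.7]
[262  48]
 53  89 159 158 103 102 101 100 105 105 103 104 103 102 102 103 106 103 106 106 105  84  84  84 103 108 112 156 168 163
 53  89 148 138  94  96  95  97  96  96  97  97  96  96 112 117  98  96  96  96  96  96  97  98  96  98  89 151 166 164
 53  87  88  84  93  96  96  96  97  97  97  97  96 123 138 135 130  96  96  98  97  98  99  98  97  98  91 154 166 163
 52  86  80  76  93  96  96  97  95  96  95  96  94 115 137 134 126  95  98  96  96  97  97  96  96  97 142 111 120 163
 52  85  87  84  92  95  96  95  95  95  95  96  97  96 101 102  97  96  96  97  96  97  98  96  96  97 157 158 166 164
 51  84  88  84  86  93  93  94  94  75  72  72  72  69  68  69  68  68  65  65  65  87  93  94  93  94 157 160 165 162
 51  82  88  85  88  96  97  98 100 104 155 156 156 157 156 157 157 157 157 152  84  89  97  98  97  98 158 159 165 162
 51  83  88  85  85  96  96  98 100 106 156 155 139 156 153 148 156 145 150 144  86  89  97  97  99  99 158 160 166 163
 51  82  88  86  83  97  97  99  9
[... 1185 characters left out ...]
  94  94  95  95  89  83  81  80  80  72  71  71  70  78  61  60  92  94  94  96 115 160 164 165 151
 50  55  88  87  76  98  98  97  97  98  98  97  97  97 105 107  97  98  98  98  98  97  99  97  97 120 162 164 165 141
 51  56  87  87  75  97  98  97  97  96  97  97  96 117 138 134 125  97  97  97  98  98  97  97  98 107 113 157 165 134
 51  56  87  88  75  96  97  97  96  95  96  97  95 109 136 134 116  97  96  97  96  97  97  96  96 101 120 168 165 124
 50  52  88 116  96  95  94  94  93  95  96  95  95  95  96  97  96  96  95  97  96  96  96  95  96 100 120 167 166 130
shift [0.0059 0.0019 0.2009] turn [-0.0004  0.0004  0.0002]
shift [0.0059 0.0019 0.2529] turn [-0.0004  0.0004  0.0002]
```

Emit:
arm_command:
  commands: [1,0.006,0.002,0.08,0,0,0,1,0.006,0.002,0.16,0,0,0,1,0.006,0.002,0.2,0,0,0,1,0.006,0.002,0.24,0,0,0,1,0.006,0.002,0.25,0,0,0,1,0.006,0.002,0.25,0,0,0,1,0.006,0.002,0.25,0,0,0]

```text
time_s: 20.3
position: [0.4422, 0.1144, 0.0035]
tool_rot: [[0.995, 0.103, -0.002], [0.103, -0.995, 0.001], [-0.002, -0.001, -1.0]]
ft_force: [0.0, 0.8, 0.5]
grip_width: 0.0002
gripper_force: 0.0
```

Emit:
arm_command:
  commands: [1,0.015,0,0,0,0,0,1,0.03,0,0,0,0,0,1,0.04,0,0,0,0,0,1,0.05,0,0,0,0,0,1,0.06,0,0,0,0,0,1,0.07,0,0,0,0,0,1,0.08,0,0,0,0,0]

```text
time_s: 20.88
position: [0.4814, 0.1186, 0.0032]
tool_rot: [[0.995, 0.103, -0.003], [0.103, -0.995, 0.001], [-0.003, -0.001, -1.0]]
ft_force: [-2.7, -0.1, 2.5]
grip_width: -0.0
gripper_force: 1.6
```

Emit:
arm_command:
  commands: [1,0.012,0,0,0,0,0,1,0.024,0,0,0,0,0,1,0.036,0,0,0,0,0,1,0.048,0,0,0,0,0,1,0.06,0,0,0,0,0,1,0.072,0,0,0,0,0,1,0.084,0,0,0,0,0,1,0.096,0,0,0,0,0,1,0.108,0,0,0,0,0,1,0.12,0,0,0,0,0,1,0.13,0,0,0,0,0,1,0.14,0,0,0,0,0]

```text
time_s: 21.88
position: [0.5512, 0.1259, 0.0029]
tool_rot: [[0.995, 0.103, -0.002], [0.103, -0.995, 0.001], [-0.002, -0.001, -1.0]]
ft_force: [-2.3, 1.2, 2.4]
grip_width: 0.0005
gripper_force: 1.6
```

Emit:
arm_command:
  commands: [1,0.006,0,0,0,0,0,1,0.012,0,0,0,0,0,1,0.018,0,0,0,0,0,1,0.024,0,0,0,0,0,1,0.03,0,0,0,0,0]

```text
time_s: 22.3
position: [0.5658, 0.1273, 0.0029]
tool_rot: [[0.995, 0.103, -0.002], [0.103, -0.995, 0.001], [-0.002, -0.001, -1.0]]
ft_force: [-2.2, 1.5, 0.9]
grip_width: -0.0002
gripper_force: 1.5
```

Emit:
arm_command:
  commands: [1,0.004,0,0,0,0,0,1,0.008,0,0,0,0,0,1,0.008,0,0,0,0,0]

```text
time_s: 22.55
position: [0.5702, 0.1277, 0.0029]
tool_rot: [[0.995, 0.103, -0.001], [0.103, -0.995, 0.001], [-0.001, -0.001, -1.0]]
ft_force: [-0.8, 0.3, -0.4]
grip_width: 0.0001
gripper_force: 0.3
```

Emit:
arm_command:
  commands: [1,0.004,0,0,0,0,0,1,0.006,0,0,0,0,0,1,0.006,0,0,0,0,0]

```text
time_s: 22.8
position: [0.5716, 0.1278, 0.0029]
tool_rot: [[0.995, 0.103, -0.005], [0.103, -0.995, 0.0], [-0.005, -0.001, -1.0]]
ft_force: [-8.2, -0.6, 4.4]
grip_width: -0.0001
gripper_force: 3.5
```

Emit:
arm_command:
  commands: [1,0.004,0,0,0,0,0,1,0.006,0,0,0,0,0,1,0.006,0,0,0,0,0]

```text
time_s: 23.05
position: [0.5715, 0.1278, 0.0028]
tool_rot: [[0.995, 0.104, -0.012], [0.104, -0.995, -0.001], [-0.012, -0.001, -1.0]]
ft_force: [-19.4, -4.0, 13.6]
grip_width: -0.0
gripper_force: 10.0
```

End stop reached (force up to 19 N with no further motion). I'll back off and lift.

Emit:
arm_command:
  commands: [1,-0.02,0,0,0,0,0,1,-0.08,0,0,0,0,0,1,-0.14,0,-0.02,0,0,0,1,-0.18,0,-0.1,0,0,0,1,-0.2,0,-0.2,0,0,0,1,-0.24,0,-0.3,0,0,0,1,-0.26,0,-0.36,0,0,0,1,-0.26,0,-0.36,0,0,0,1,-0.26,0,-0.36,0,0,0]

```text
time_s: 23.8
position: [0.4479, 0.1147, 0.1871]
tool_rot: [[0.995, 0.103, 0.007], [0.103, -0.995, 0.0], [0.007, 0.0, -1.0]]
ft_force: [0.7, -0.3, 0.6]
grip_width: -0.0002
gripper_force: 0.0
```

```bash
python3 - <<'E'
from g import *
s,d=wrist("w8",1.5); print(s["position"],s["time_s"])
K=d["intrinsics"]
def pj(P):
    q=d["orientation"].T@(np.array(P)-d["origin"]); return q[:2]/q[2]*K[0,0]+K[:2,2]
u=np.array([.9947,.103,0]); f0=np.array([.4718,.1175,.0325])
for t in (.108,.112,.1165): print(t,pj(f0+u*t), "stage bottom of lip/hood",pj(f0+u*(t+.016)))
g=cv2.cvtColor(d["image"],cv2.COLOR_RGB2GRAY)
c=pj(f0+u*.112).round().astype(int)
for dx in (-15,-8,0,8,15): print(g[max(c[1]-30,0):c[1]+25,c[0]+dx], max(c[1]-30,0))
E
```

```text
[0.4478713  0.11467825 0.1871418 ] 23.8
0.108 [260.83322844  12.68665402] stage bottom of lip/hood [260.83831696  -8.73158928]
0.112 [260.83448332   7.40472655] stage bottom of lip/hood [260.83961838 -14.2094355 ]
0.1165 [260.83590868   1.40517166] stage bottom of lip/hood [260.84109688 -20.43262954]
[161 157 162 170 172 173 173 172 166 152 125  94  76  74  73  71  67  72
  97 105 105 107 105 105 106 105 105 106 105 106 105 106] 0
[161 158 163 171 173 174 173 173 167 152 125  91  75  73  73  75  86 100
 106 105 105 105 105 104 105 105 105 105 105 105 105 105] 0
[163 160 163 170 173 175 175 173 168 153 126  93  79  76  75  74  82 100
 105 106 104 105 105 105 105 105 106 106 106 105 104 105] 0
[163 157 161 171 174 175 175 174 169 152 126  93  77  77  77  74  80  98
 105 105 105 105 104 105 105 105 106 106 107 105 106 106] 0
[162 156 161 170 174 176 176 175 170 154 126  94  78  77  75  73  69  73
  97 105 104 105 105 105 106 105 106 105 106 105 106 106] 0
```

```bash
python3 -c "
from rig import env
print(env.close_job())"
```

```text
the job is handed in; nothing more can be done
None
```

Carrier_b is turned over and lies window up in the nest, and the stage is pushed home to its end stop. I handed the job in at about 24 s and saw none of the other items move; I took no last look at the whole bench, and no verdict came back.

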